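Snug a lens retaining ring with a two-pin spanner

ROBOT

A 6-joint arm with a two-finger parallel gripper is mounted at the origin on the work surface. World frame = base frame: x ahead of the robot, y to its left, z up, the work surface at z = 0. Lengths are in m, angles in degrees, forces in N, time in s.
With the tool pointing down it reaches from about 0.275 to 0.75 m from the base axis. Payload 10.2 kg.
Tool frame: the origin (TCP) lies midway between the tips of the shut fingers; the grasp point (between the pads) lies 19 mm behind it (arm.hold_point_z is the distance from the TCP to the grasp point, in m); z points along the fingers, y is the line along which they close (so a half turn about z gives the same grasp; the last joint's range is limited). The gripper opens to 88 mm and grips with 3 to 60 N. Pads are 18 mm wide; open, the fingers measure 123 mm over their backs; the gripper's body (75 mm by 187 mm) begins 45 mm behind the grasp point.
Start: joints at [-86.425, 17.928, 85.812, -0, 76.261, -12.8], TCP at [0.148, -0.504, 0.206] pointing down, gripper open.
Joint ranges: [-168.41, 168.41], [-55.51, 124.54], [10.69, 146.95], [-70.63, 250.63], [1, 178], [-165.06, 165.06]. Speed limits (degrees/s): [136.94, 136.94, 172.46, 180, 180, 180].

INTERFACE

Orientations are given as a 3x3 rotation matrix whose columns are the frame's x, y, z axes.
In Python, from plant import arm gives the robot as it stands.
- The arm moves only by the shell command python3 -m inch 'ROWS' [OPENING]. ROWS is JSON, a list that holds one entry, the list of rows, each a list of 4 numbers: the shift along the world's x, y, z scaled (see below), then the turn about the world's z scaled (see below). In form: [[[tx, ty, tz, spin], ...]]. A call has 1 to 8 rows; each row is the pose to reach, as a shift and turn from the pose commanded when the call began; what a row does not reach only later rows make up. The controller multiplies each number of a shift by 0.8 m and each number of a turn by 45 degrees. A row lasts 1/8 s, in which the tool goes at most 62.5 mm and 10.7 degrees, less where a joint would pass 70% of its speed; a pose out of reach is approached as far as the arm can. A call with a number of a shift or a turn outside -1 to 1 is refused whole. A call with a gripper value outside its range is refused whole. OPENING is the finger opening in mm, from 0 to 88.1, set as the call begins (- or left out, the last holds). The fingers move at their own pace and stop on an object; the grip force is fixed at half the most. Time passes only in rows, so rows that repeat a pose let the fingers close. It gives the time, the measured TCP pose, the force, the opening and the grip force at its end, in the units of the state.
- arm.state(): the state, without advancing time (a new reading comes with each control period).
- arm.grab_frame(name): name is "scene" or "top" or "wrist"; returns the picture (420x560x3 uint8, red, green, blue); there is no depth.
- arm.camera_model(name): a dict with "camera_matrix" (3x3 intrinsics, pixels), "eye" and "rotation" of the camera in the world. Camera axes: x right, y down, z forward; pixel columns grow to the right and rows downward; lengths in m; the calibration is good to about 2 mm. The wrist camera is an equidistant fisheye: a pixel r from the principal point sees the ray r / f radians off the axis. A picture is of the moment at which its call begins: read the wrist's pose just before it. camera_model takes no time and is no camera call; for the wrist camera it gives the pose at the moment of the call.
- arm.finish_job(): hands the job in; it is judged then, once.
Trained networks look in the newest picture that a camera, given by its name, has taken for a name from the list of things; names that differ only in an ending like _2 or _b are one class to them, and where a whole thing is asked for, a point or a joint stands for the part that bears it (a point fixed in the world has none). Each returns a list of dicts, best first, with "score" (0 to 1); they miss things now and then, are a little off and sometimes report something else, mostly with a low value. They report only what shows in the picture. A call takes as long as a camera call.
- arm.search_frame(camera, name): "position" ([x, y, z] in m, in world coordinates, good to about 4 mm: the middle of the surface that is visible of it).
- arm.silhouettes(camera, name): "pixels" (420x560 bool, what is visible of it).
The state is a dict: "clock": time; "qpos": joint angles; "joint_vel": joint speeds; "effort": joint torques, N m; "tcp_pos": TCP position; "ee_rot": TCP orientation; "force": force on the tool from outside, world axes, zero at the start; "moment": the same for the moment, N m; "width": finger opening in m; "gripper_force": force on a finger pad.
Only numpy, scipy, OpenCV 4.12 (cv2) and the standard library are available. Lean on these libraries where they do the work, as an engineer would, in place of code of your own. Each camera call takes 0.05 s, during which the arm holds its last target. There are 200 camera calls.

TASK

The retaining ring of the lens mount in the bench clamp is loose: take the two-pin spanner from its slot in the tool block, feel both pins well into the ring's two holes, and turn the ring clockwise (seen from above) with it until it comes up snug against its stop. Press and turn gently, do not force it once it is home, and touch the glass with nothing. Then stand the spanner back in its slot, pins down, and leave everything else where it is.

Things in the scene. Friction and masses are not known exactly. Their poses are not given: they have to be found in the camera images.
- clamp: Fixed lens clamp: grey round base 124 mm across, 18 mm high, three aluminium jaws to 46 mm high, screw ends 80 mm from the axis. Upright in it stands the lens mount, a black tube 76 mm outside, 64 mm inside, top rim 66 mm above the bench, with the retaining ring and the lens in it. Origin: on the bench on the axis; z up. Its yaw says nothing of where the ring's holes are.
- ring_face (a point): Centre of the ring's top face, 64 mm above the bench, 2 mm below the tube's rim; z up. Ring: bare aluminium, 64 mm outside, bore 35 mm, with two round blind holes 6.4 mm wide, 6 mm deep, opposite each other 24 mm from the axis (48 mm apart). Their clock position differs every time and no pose gives it: see it in an image, or feel it by sliding the pins lightly round the flat face until they drop.
- ring (a joint): Angle (rad) still to turn until the ring is home: 0 at its hard stop, 0.5 to 1.2 at the start. It shrinks as the ring is turned clockwise seen from above. Thread friction 0.25 N m, so the ring stays where it is left and pins rubbing lightly (6 N down) do not turn it. At the stop the torque rises fast, about 0.25 N m for each 0.01 rad; 0.4 N m is snug, over 1.2 N m (25 N at each pin) is forcing it.
- lens: Glass lens fixed inside the ring's bore, 35 mm wide as seen, domed, its crown 4 mm below the ring's face. Origin: on the bench on the clamp's axis, z up. Not to be touched.
- spanner_grip (a point): Two-pin spanner, centre of its black grip, a flat slab 34 (x) x 14 (y) x 46 mm (z), to be pinched across its 14 mm. Below the grip: round steel shank 14 mm thick, 15 mm long; then steel bar 60 (x) x 14 (y) x 10 mm; then the two pins. Total height 78 mm, 170 g. z up along the spanner, x along the bar; a half turn about z makes no difference.
- spanner_tip (a point): Point midway between the ends of the spanner's two pins, 55 mm below spanner_grip. The pins point down, are 5 mm thick with round ends, stand at x = +24 and -24 mm, and stick out 7 mm below the bar.
- spanner: The spanner itself, steel with a black grip; origin at the point midway between the pin ends (same as spanner_tip), z up along it, x along the bar.
- stand: Fixed blue tool block 160 x 50 mm, 30 mm high, two small screwdrivers standing in it (up to 80 mm high) at x = +78 and +100 mm. Origin: on the bench below the centre of the spanner's slot; the block reaches from x = -45 to +115 mm; z up, slot along x.
- slot (a point): Centre of the spanner's slot, at the height of the shoulders on which the spanner's bar rests, 20 mm above the bench; x along the slot. Slot 64 x 18 mm and 10 mm deep to the shoulders, then a channel 8.4 mm wide and 10 mm deep for the pins. With the spanner standing in it, spanner_tip is 7 mm below this point and the bar's top is flush with the block.
- squeeze_bottle: White bottle, 54 mm wide, 115 mm high, standing; bystander. Origin: centre of its underside.
- beaker: Glass beaker, 68 mm wide, 85 mm high, standing; bystander. Origin: centre of its underside.
- timer: Flat white bench timer, 62 x 70 x 16 mm; bystander. Origin: centre of its underside.
- slide_box: Green microscope-slide box, 85 x 100 x 32 mm; bystander. Origin: centre of its underside.

How it is judged (in metres and radians):
On the way, in this order (a step that is already met when the one before it is completed fails the run):
1. both pins of the spanner stand in the ring's two holes, at least 3.5 mm deep, spanner upright and centred (z of spanner_tip in the frame of ring_face below -0.0035 m and horizontal distance between spanner_tip and ring_face below 0.003 m and angle between spanner_tip's own z axis and vertical below 0.12 rad), for 0.2 s.
2. with the pins still in the holes, the ring is turned home and comes up against its stop (joint below 0.02 rad) (all of step 1 and value of joint ring below 0.02 rad), for 0.1 s.
At the end, for the whole second after the job is handed in: the ring is home (within 0.03 rad of its stop) and the spanner stands upright (within 0.15 rad) in its slot in the tool block, pins down, within 5 mm of the slot's centre, bar seated in the slot, at rest (value of joint ring below 0.03 rad and z of spanner_tip in the frame of slot below -0.005 m and horizontal distance between spanner_tip and slot below 0.005 m and angle between spanner_tip's own z axis and vertical below 0.15 rad and linear speed of spanner below 0.02 m/s); the robot touches nothing.
It fails at once if the spanner or the robot touches the glass of the lens (contact force between anything else and lens above 0.5 N).
It fails at once if the spanner is forced against the clamp, mount or ring with more than 60 N, both pins added up (contact force between spanner and clamp above 60 N).
It fails at once if the gripper itself pushes on the mount, ring or clamp (contact force between any of the fingers, the arm and clamp above 1 N).
It fails at once if a bystander is pushed more than 20 mm (distance of any of squeeze_bottle, beaker, timer, slide_box from where it was at the start of the episode above 0.02 m).
It fails at once if a bystander is tipped (angle between any of squeeze_bottle, beaker, timer, slide_box's own z axis and vertical above 0.5 rad).
It also fails if it takes over 72 s, if anything falls off the work surface, if the arm or the gripper's body presses on something with over 40 N, if the wrist force passes 120 N, or if a joint passes its speed limit or range.

## Working session

There is one attempt and no reset: what is moved stays moved. The work goes in short steps, Python scripts to look and compute and a shell command to move; the robot and the scene stay as the last step left them, time stands still between calls to the robot, and variables do not carry over. Pictures are saved under pics/ and viewed, at most 10 in all, crops included, and the job is handed in when it is done.

```bash
ls; mkdir -p pics; python3 - <<'E'
from plant import arm
import cv2,numpy as np
s=arm.state();print({k:np.round(v,3).tolist() for k,v in s.items()})
for c in ["top","scene"]:
    im=arm.grab_frame(c);cv2.imwrite(f"pics/{c}0.png",im[...,::-1])
    m=arm.camera_model(c);print(c,np.round(m["eye"],3),np.round(m["rotation"],3).tolist(),m["camera_matrix"])
    for n in ["clamp","lens","spanner","spanner_grip","stand","squeeze_bottle","beaker","timer","slide_box"]:
        r=arm.search_frame(c,n);print(n,[(np.round(a["position"],3).tolist(),round(a["score"],2)) for a in r[:2]])
E
```

```text
pics
{'clock': 0.0, 'qpos': [-86.425, 17.958, 85.855, -0.0, 76.262, -12.801], 'joint_vel': [0.067, 0.055, 0.141, 0.09, 0.018, 0.037], 'effort': [0.001, -40.221, -25.227, 0.069, 0.035, -0.0], 'tcp_pos': [0.148, -0.503, 0.206], 'ee_rot': [[0.959, 0.282, -0.0], [0.282, -0.959, 0.001], [0.0, -0.001, -1.0]], 'force': [0.984, 0.203, 0.044], 'moment': [0.012, 0.013, 0.01], 'gripper_force': 0.0, 'width': 0.088}
top [0.397 0.017 1.253] [[0.011, -0.987, 0.163], [-1.0, -0.012, -0.001], [0.003, -0.163, -0.987]] [[412.07591301   0.         281.33200567]
 [  0.         412.07591301 208.66552369]
 [  0.           0.           1.        ]]
clamp [([0.49, 0.166, 0.048], 0.61)]
lens [([0.489, 0.173, 0.059], 0.66)]
spanner []
spanner_grip []
stand [([0.574, -0.152, 0.028], 0.97)]
squeeze_bottle [([0.581, 0.405, 0.076], 0.66), ([0.488, 0.17, 0.045], 0.52)]
beaker [([0.62, -0.391, 0.049], 0.76), ([0.491, 0.173, 0.057], 0.69)]
timer [([0.421, -0.034, 0.014], 0.96)]
slide_box [([0.763, -0.032, 0.034], 0.86)]
scene [ 1.261 -0.286  0.711] [[0.408, 0.597, -0.691], [0.913, -0.274, 0.302], [-0.009, -0.754, -0.657]] [[390.83304041   0.         275.34378344]
 [  0.         390.83304041 207.5543682 ]
 [  0.           0.           1.        ]]
clamp [([0.519, 0.16, 0.039], 0.8)]
lens [([0.487, 0.172, 0.057], 0.6), ([0.488, 0.174, 0.062], 0.52)]
spanner [([0.542, -0.168, 0.068], 0.62)]
spanner_grip [([0.544, -0.171, 0.063], 0.74), ([0.517, 0.163, 0.035], 0.25)]
stand [([0.604, -0.154, 0.028], 0.64)]
squeeze_bottle [([0.601, 0.41, 0.068], 0.56)]
beaker [([0.631, -0.378, 0.061], 0.77)]
timer [([0.437, -0.029, 0.012], 0.72), ([0.774, -0.037, 0.031], 0.53)]
slide_box [([0.777, -0.034, 0.032], 0.81), ([0.548, -0.171, 0.065], 0.43)]
```

```bash
python3 - <<'E'
import cv2,numpy as np
a=cv2.imread("pics/top0.png");b=cv2.imread("pics/scene0.png")
# top crop region with clamp & stand, enlarged
cv2.imwrite("pics/top0c.png",cv2.resize(a[60:340,150:430],None,fx=2.1,fy=2.1,interpolation=cv2.INTER_CUBIC))
E
```

```text
(no output)
```

View pics/top0.png

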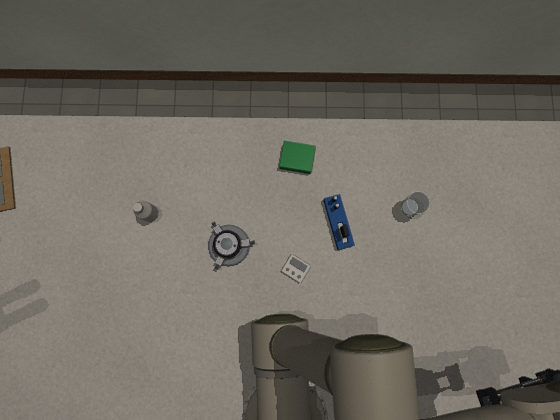

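View pics/scene0.png

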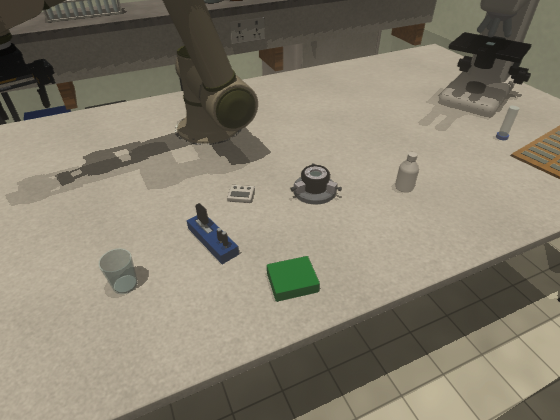

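Top view: the stand runs from (327,195) to (348,248) with the grip at about (343,232). The screwdrivers are at its far end, (335,203), and the clamp is at (228,244). Next I fit the stand rectangle.

```bash
cat > h.py <<'E'
from plant import arm
import cv2,numpy as np
def ray(cam,uv,m=None):
    m=m or arm.camera_model(cam);K=np.array(m["camera_matrix"]);R=np.array(m["rotation"]);e=np.array(m["eye"])
    uv=np.atleast_2d(uv).astype(float);d=np.c_[(uv[:,0]-K[0,2])/K[0,0],(uv[:,1]-K[1,2])/K[1,1]]
    if cam=="wrist":
        r=np.linalg.norm(d,axis=1,keepdims=True)+1e-12
        d3=np.c_[d/r*np.sin(r),np.cos(r)]
    else: d3=np.c_[d,np.ones(len(d))]
    return e,d3@R.T
def onz(cam,uv,z,m=None):
    e,d=ray(cam,uv,m);return e+d*((z-e[2])/d[:,2])[:,None]
def proj(cam,P,m=None):
    m=m or arm.camera_model(cam);K=np.array(m["camera_matrix"]);p=(np.atleast_2d(P)-m["eye"])@np.array(m["rotation"])
    if cam=="wrist":
        n=np.linalg.norm(p[:,:2],axis=1,keepdims=True)+1e-12;q=p[:,:2]/n*np.arctan2(n,p[:,2:])
    else: q=p[:,:2]/p[:,2:]
    return q*[K[0,0],K[1,1]]+K[:2,2]
def say():
    s=arm.state();R=np.array(s["ee_rot"])
    print("t",round(s["clock"],2),"tcp",np.round(s["tcp_pos"],4),"yaw_y",round(np.degrees(np.arctan2(R[1,1],R[0,1])),2),"F",np.round(s["force"],1),"M",np.round(s["moment"],2),"w",round(s["width"],4));return s
E
python3 - <<'E'
from h import *
im=arm.grab_frame("top");hsv=cv2.cvtColor(im,cv2.COLOR_RGB2HSV)
m=cv2.inRange(hsv,(100,100,30),(130,255,255));m[:150]=0;m[:,:300]=0;m[280:]=0;m[:,380:]=0
ys,xs=np.nonzero(m);P=onz("top",np.c_[xs,ys],0.03)[:,:2]
r=cv2.minAreaRect((P*1000).astype(np.float32));print(r,len(xs));b=cv2.boxPoints(r);print(b)
r=arm.silhouettes("top","stand")
for a in r[:1]:
    ys,xs=np.nonzero(a["pixels"]);P=onz("top",np.c_[xs,ys],0.03)[:,:2];print(cv2.minAreaRect((P*1000).astype(np.float32)))
m=arm.camera_model("wrist");s=say();print(m, np.array(s["ee_rot"]).T@(np.array(m["eye"])-s["tcp_pos"]),np.array(s["ee_rot"]).T@m["rotation"])
E
```

```text
((561.2249755859375, -155.0738525390625), (158.906494140625, 51.76854705810547), 15.404467582702637) 713
[[ 477.75043  -151.22475 ]
 [ 491.50177  -201.1335  ]
 [ 644.6995   -158.92296 ]
 [ 630.9482   -109.014206]]
((563.28662109375, -155.5164031982422), (158.5032501220703, 54.50505828857422), 15.466753959655762)
t 1.1 tcp [ 0.148  -0.5037  0.2063] yaw_y -73.63 F [ 0.6 -0.1 -0.7] M [ 0.    0.03 -0.02] w 0.0883
{'camera_matrix': array([[325.1922621 ,   0.        , 275.0449554 ],
       [  0.        , 325.1922621 , 205.52369295],
       [  0.        ,   0.        ,   1.        ]]), 'eye': array([ 0.22491399, -0.48031244,  0.3842366 ]), 'rotation': array([[ 2.82299732e-01, -9.12110621e-01, -2.97255910e-01],
       [-9.59325909e-01, -2.68142720e-01, -8.82795702e-02],
       [ 8.13725375e-04,  3.10086595e-01, -9.50707968e-01]])} [ 0.08039114 -0.000775   -0.1779083 ] [[ 3.95359317e-04 -9.50715442e-01 -3.10064496e-01]
 [ 9.99999614e-01  1.32501295e-04  8.68813230e-04]
 [-7.84910207e-04 -3.10064720e-01  9.50715127e-01]]
```

```bash
python3 -m inch '[[[0.1,0.1,0,0],[0.2,0.18,0,0],[0.3,0.27,0,0],[0.38,0.34,0,0],[0.44,0.4,0,0],[0.474,0.424,0,-0.02],[0.474,0.424,0,-0.02],[0.474,0.424,0,-0.02]]]' 88; python3 -m inch '[[[0,0,0,0],[0,0,0,0]]]'
python3 - <<'E'
from h import *
s=say();print(s["qpos"]);m=arm.camera_model("wrist");im=arm.grab_frame("wrist");cv2.imwrite("pics/w1.png",im[...,::-1])
t=np.radians(15.4);x=np.array([np.cos(t),np.sin(t),0]);y=np.array([-x[1],x[0],0]);c=np.array([.5275,-.1643,0])
print(proj("wrist",[c+[0,0,.03],c+[0,0,.091],c-.045*x+.025*y+[0,0,.03],c-.045*x-.025*y+[0,0,.03],c+.115*x+.025*y+[0,0,.03],c+.115*x-.025*y+[0,0,.03]],m))
E
```

```text
clock: 2.1
tcp_pos: [0.5219, -0.1688, 0.2065]
ee_rot: [[0.964, 0.267, 0.0], [0.267, -0.964, -0.0], [0.0, 0.0, -1.0]]
force: [-0.2, -1.3, -0.0]
width: 0.0885
gripper_force: 0.0
clock: 2.35
tcp_pos: [0.5202, -0.1706, 0.2062]
ee_rot: [[0.964, 0.267, -0.001], [0.267, -0.964, -0.0], [-0.001, -0.0, -1.0]]
force: [-0.1, -0.4, 0.3]
width: 0.0877
gripper_force: 0.0
t 2.35 tcp [ 0.5202 -0.1706  0.2062] yaw_y -74.51 F [-0.1 -0.4  0.3] M [-0.01  0.04  0.  ] w 0.0877
[-3.04173328e+01  2.07915136e+01  8.18707303e+01 -1.86494385e-02
  7.73611691e+01  4.41014720e+01]
[[271.74567675 167.83765594]
 [271.14699931 180.89809812]
 [250.01825741 206.36515602]
 [293.56755842 206.43506831]
 [248.32754434  63.54114839]
 [295.3201681   63.5006233 ]]
```

View pics/w1.png

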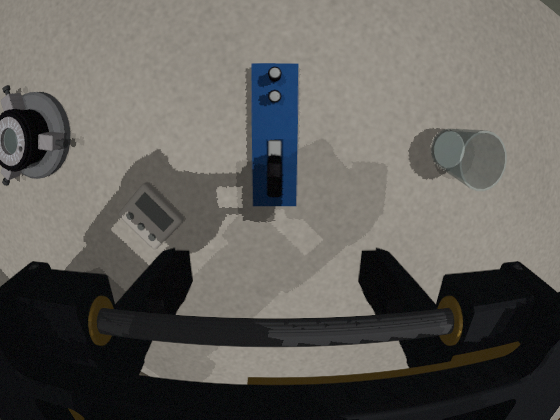

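The wrist view shows the stand at columns 251–298 and rows 64–206, and the grip at about (274,175). That is about 2.5 px right of my prediction. I'll refine it, then descend.

```bash
cat >> h.py <<'E'
def stand_fit():
    m=arm.camera_model("wrist");im=arm.grab_frame("wrist");hsv=cv2.cvtColor(im,cv2.COLOR_RGB2HSV)
    k=cv2.inRange(hsv,(100,120,20),(130,255,255));k=cv2.morphologyEx(k,cv2.MORPH_OPEN,np.ones((3,3)))
    cs,_=cv2.findContours(k,cv2.RETR_EXTERNAL,cv2.CHAIN_APPROX_NONE);c=max(cs,key=cv2.contourArea)[:,0]
    P=onz("wrist",c,0.03,m)[:,:2]*1000
    r=cv2.minAreaRect(P.astype(np.float32));return im,m,r
E
python3 - <<'E'
from h import *
im,m,r=stand_fit();print(r)
(cx,cy),(w,h),a=r
if w<h:a+=90
a=(a+90)%180-90
t=np.radians(a);x=np.array([np.cos(t),np.sin(t)]);print("slot",np.array([cx,cy])-35*x,"yaw",a)
# dark grip top, at z .091
g=im[120:215,245:305].max(2)<28
n,l,st,cen=cv2.connectedComponentsWithStats(g.astype(np.uint8));i=1+np.argmax(st[1:,4]);ys,xs=np.nonzero(l==i);print(st[i],xs.min()+245,xs.max()+245,ys.min()+120,ys.max()+120)
sc=im[120:215,245:305];cv2.imwrite("pics/w1c.png",cv2.resize(sc,None,fx=6,fy=6,interpolation=cv2.INTER_CUBIC)[...,::-1])
for n in ["spanner","spanner_grip"]: print([(np.round(q["position"],4),round(q["score"],2)) for q in arm.search_frame("wrist",n)[:2]])
for n in ["lens","clamp"]: print([(np.round(q["position"],4),round(q["score"],2)) for q in arm.search_frame("wrist",n)[:2]])
E
```

```text
((562.6196899414062, -157.30357360839844), (158.9912567138672, 49.29239273071289), 15.239202499389648)
slot [ 528.8503993  -166.50330239] yaw 15.239202499389648
[ 22  35  14  42 545] 267 280 155 196
[(array([ 0.5361, -0.1662,  0.0875]), 0.9)]
[(array([ 0.5424, -0.1631,  0.0895]), 0.73)]
[(array([0.4921, 0.1755, 0.0578]), 0.8)]
[(array([0.4946, 0.1507, 0.0402]), 0.93)]
```

View pics/w1c.png

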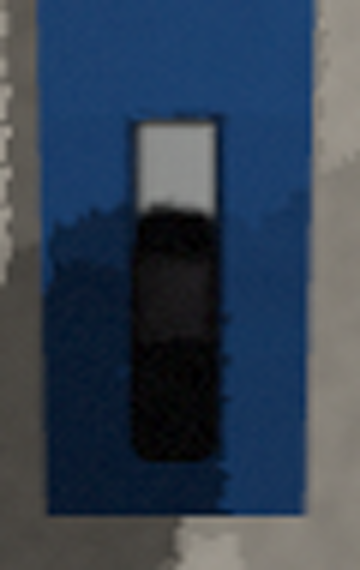

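The grip and bar are centred in the slot at column 274.5, which agrees with the stand fit. I'll descend and grasp.

```bash
python3 -m inch '[[[0.011,0.005,-0.05,-0.005],[0.011,0.005,-0.1,-0.005],[0.011,0.005,-0.14,-0.005],[0.011,0.005,-0.17,-0.005],[0.011,0.005,-0.19,-0.005],[0.011,0.005,-0.196,-0.005],[0.011,0.005,-0.196,-0.005],[0.011,0.005,-0.196,-0.005]]]' 40; python3 -m inch '[[[0,0,0,0],[0,0,0,0],[0,0,0,0],[0,0,0,0],[0,0,0,0],[0,0,0,0]]]' 0; python3 -c "
from h import *;print(say()['gripper_force'])"
```

```text
clock: 3.65
tcp_pos: [0.5298, -0.1667, 0.0504]
ee_rot: [[0.965, 0.263, 0.001], [0.263, -0.965, -0.001], [0.001, 0.001, -1.0]]
force: [1.1, 0.7, -0.1]
width: 0.0399
gripper_force: 0.0
clock: 4.4
tcp_pos: [0.5294, -0.1665, 0.0496]
ee_rot: [[0.965, 0.263, 0.0], [0.263, -0.965, -0.0], [0.0, 0.0, -1.0]]
force: [-0.2, -0.7, 2.3]
width: 0.0135
gripper_force: 30.0
t 4.4 tcp [ 0.5294 -0.1665  0.0496] yaw_y -74.75 F [-0.2 -0.7  2.3] M [-0.08  0.03  0.01] w 0.0135
30.000486373901367
```

Gripped, at a width of 13.5 mm. Now lift straight up and hover above the clamp.

```bash
python3 -m inch '[[[0,0,0.04,0],[0,0,0.09,0],[0,0,0.14,0],[0,0,0.18,0],[0,0,0.19,0],[-0.005,0.06,0.19,0],[-0.012,0.13,0.19,0],[-0.02,0.2,0.19,0]]]' ; python3 -m inch '[[[-0.008,0.06,0,0],[-0.016,0.12,0,0],[-0.022,0.17,0,0],[-0.029,0.21,0,0],[-0.029,0.224,0,0],[-0.029,0.224,0,0],[-0.029,0.224,0,0],[-0.029,0.224,0,0]]]'; python3 - <<'E'
from h import *
s=say();print(s["qpos"]);m=arm.camera_model("wrist");im=arm.grab_frame("wrist")
cv2.imwrite("pics/w2.png",im[...,::-1]);np.savez("w2.npz",im=im,e=m["eye"],R=m["rotation"],K=m["camera_matrix"])
x0,y0=190,80;cv2.imwrite("pics/w2c.png",cv2.resize(im[y0:y0+190,x0:x0+190],(600,600),interpolation=cv2.INTER_CUBIC)[...,::-1])
print(proj("wrist",[[.49,.1725,.064],[.49,.1725,.066],np.array(s["tcp_pos"])-[0,0,.0366]],m))
E
```

```text
clock: 5.4
tcp_pos: [0.5123, -0.0047, 0.1998]
ee_rot: [[0.965, 0.262, -0.003], [0.262, -0.965, 0.001], [-0.002, -0.001, -1.0]]
force: [1.0, 0.5, -2.0]
width: 0.0135
gripper_force: 30.0
clock: 6.4
tcp_pos: [0.4903, 0.172, 0.2014]
ee_rot: [[0.965, 0.262, -0.0], [0.262, -0.965, -0.0], [-0.0, 0.0, -1.0]]
force: [-0.1, 0.0, -1.7]
width: 0.013
gripper_force: 30.0
t 6.4 tcp [0.4903 0.172  0.2014] yaw_y -74.82 F [-0.1  0.  -1.7] M [-0.01 -0.01 -0.04] w 0.013
[ 6.39576884e+00  1.74710480e+01  8.71820811e+01 -6.24957310e-03
  7.53591773e+01  8.12209481e+01]
[[274.91526194 184.28920755]
 [274.91630224 184.78695665]
 [275.84643929 219.5650389 ]]
```

View pics/w2.png

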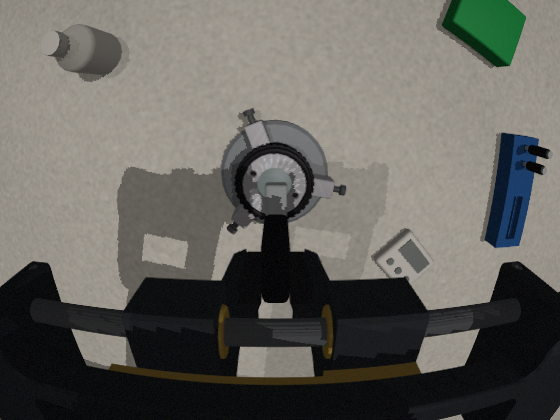

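The clamp is centred near (275,182). The bar hides the lower part of the ring, and a dark dot, likely a hole, shows near (295,194). I'll back off 50 mm for a clear view.

```bash
python3 -m inch '[[[-0.04,-0.01,0.0,0],[-0.065,-0.018,0.0,0],[-0.065,-0.018,0.0,0],[-0.065,-0.018,0,0],[-0.065,-0.018,0,0]]]' >/dev/null; python3 - <<'E'
from h import *
s=say();m=arm.camera_model("wrist");im=arm.grab_frame("wrist");im2=arm.grab_frame("wrist")
im=((im.astype(int)+im2)//2).astype(np.uint8)
np.savez("w3.npz",im=im,e=m["eye"],R=m["rotation"],K=m["camera_matrix"])
u,v=proj("wrist",[.49,.1725,.065],m)[0];print(u,v)
x0,y0=int(u)-50,int(v)-50;print(x0,y0);cv2.imwrite("pics/w3c.png",cv2.resize(im[y0:y0+100,x0:x0+100],(600,600),interpolation=cv2.INTER_CUBIC)[...,::-1])
E
```

```text
t 7.08 tcp [0.4387 0.1584 0.2014] yaw_y -74.76 F [ 0.2 -0.  -2. ] M [ 0.01  0.04 -0.02] w 0.0135
275.4839502167362 131.06024438975106
225 81
```

View pics/w3c.png

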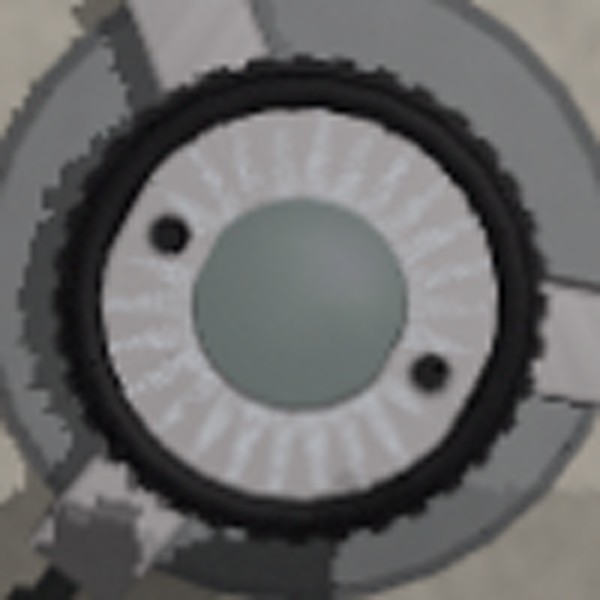

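Two clear holes show at crop (169,235) and (430,373). The ring centre is near crop (300,303).

```bash
python3 - <<'E'
from h import *
d=np.load("w3.npz");im=d["im"];m=dict(eye=d["e"],rotation=d["R"],camera_matrix=d["K"])
g=im.min(2).astype(float);H=[]
for cu,cv in [(169,235),(430,373)]:
    u=int(round(cu/6+225));v=int(round(cv/6+81));w=g[v-5:v+6,u-5:u+6];k=np.clip(120-w,0,None)
    yy,xx=np.mgrid[v-5:v+6,u-5:u+6];H.append([(k*xx).sum()/k.sum(),(k*yy).sum()/k.sum()])
print(H);P=onz("wrist",H,.064,m);print(P,np.linalg.norm(P[0]-P[1]))
dd=P[1]-P[0];a=np.degrees(np.arctan2(dd[1],dd[0]));print("centre",P.mean(0),"angle",a)
s=say();R=np.array(s["ee_rot"]);print("tool x yaw",np.degrees(np.arctan2(R[1,0],R[0,0])))
# ring outer: bright inside region
mask=np.zeros(g.shape,np.uint8);cv2.circle(mask,(275,131),42,255,-1)
k=((g>110)&(mask>0)).astype(np.uint8);
n,l,st,c=cv2.connectedComponentsWithStats(k);i=1+np.argmax(st[1:,4]);k=(l==i).astype(np.uint8)
cs,_=cv2.findContours(k,cv2.RETR_EXTERNAL,cv2.CHAIN_APPROX_NONE);c=max(cs,key=cv2.contourArea)[:,0]
Q=onz("wrist",c,.064,m)[:,:2]*1000;print(cv2.fitEllipse(Q.astype(np.float32)))
E
```

```text
[[np.float64(252.85729094678646), np.float64(119.720801658604)], [np.float64(296.3501901140684), np.float64(142.8642585551331)]]
[[0.49497491 0.19639822 0.064     ]
 [0.48417749 0.14987458 0.064     ]] 0.04776016758752181
centre [0.4895762 0.1731364 0.064    ] angle -103.06614788490741
t 7.17 tcp [0.4385 0.1585 0.2013] yaw_y -74.75 F [ 1.6  0.6 -2.1] M [ 0.05  0.02 -0.04] w 0.0139
tool x yaw 15.248269248096168
((489.3699035644531, 173.32571411132812), (61.86992263793945, 62.39237594604492), 48.92572021484375)
```

Centre is (0.4895, 0.1732) and the hole line is at 76.9°, so I need a +61.7° turn. I'll rotate and come down to about 30 mm above the ring.

```bash
python3 -m inch '[[[0.02,0.006,0,0.15],[0.05,0.014,0,0.35],[0.064,0.018,0,0.55],[0.064,0.018,0,0.75],[0.064,0.018,0,0.95],[0.064,0.018,0,1.0],[0.064,0.018,0,1.0]]]' >/dev/null; python3 -m inch '[[[0,0,-0.02,0.15],[0,0,-0.05,0.3],[0,0,-0.075,0.371],[0,0,-0.088,0.371],[0,0,-0.088,0.371],[0,0,-0.088,0.371],[0,0,-0.088,0.371]]]' ; python3 - <<'E'
from h import *
s=say();R=np.array(s["ee_rot"]);T=np.array(s["tcp_pos"]);print("tool x yaw",np.degrees(np.arctan2(R[1,0],R[0,0])),s["qpos"])
m=arm.camera_model("wrist");im=arm.grab_frame("wrist");np.savez("w4.npz",im=im,e=m["eye"],R=m["rotation"],K=m["camera_matrix"])
tip=T+R[:,2]*.0366
B=[tip+R@[sx,sy,-.017] for sx,sy in((.03,.007),(.03,-.007))]+[tip+R@[.03,sy,-.007] for sy in(.007,-.007)]
print(proj("wrist",B,m));c=np.array([.4895,.1732,.064]);a=np.radians(76.93)
print("ring c",proj("wrist",[c,c+.024*np.array([np.cos(a),np.sin(a),0])],m))
u,v=proj("wrist",[c],m)[0];x0,y0=int(u)-60,int(v)-80;print(x0,y0);cv2.imwrite("pics/w4c.png",cv2.resize(im[y0:y0+120,x0:x0+120],(600,600),interpolation=cv2.INTER_CUBIC)[...,::-1])
E
```

```text
clock: 8.93
tcp_pos: [0.4897, 0.1729, 0.1318]
ee_rot: [[0.226, 0.974, 0.001], [0.974, -0.226, 0.0], [0.0, 0.001, -1.0]]
force: [0.8, -0.5, -2.4]
width: 0.0133
gripper_force: 30.0
t 8.93 tcp [0.4897 0.1729 0.1318] yaw_y -13.08 F [ 0.8 -0.5 -2.4] M [-0.03 -0.04 -0.03] w 0.0133
tool x yaw 76.921832904384 [6.50642519e+00 2.12451292e+01 9.29203542e+01 1.12253006e-03
 6.57629487e+01 1.95841467e+01]
[[286.97473265 185.19773042]
 [264.65446749 185.18811709]
 [286.43411923 181.38445783]
 [265.1199762  181.37493771]]
ring c [[275.25705273 206.2509678 ]
 [275.27050947 176.81499781]]
215 126
```

View pics/w4c.png

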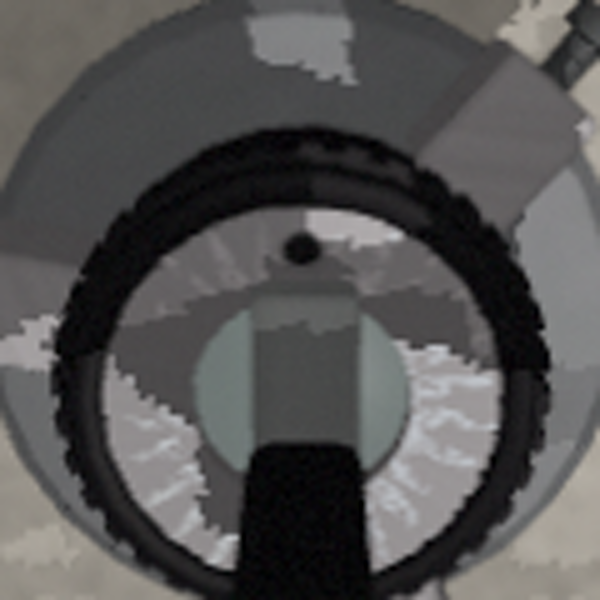

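Bar end at pixel columns 265.0–286.6, row 185.2. That matches the prediction, so the tip sits under the TCP. The hole is at about (275.1,175.7).

```bash
python3 - <<'E'
from h import *
d=np.load("w4.npz");im=d["im"];m=dict(eye=d["e"],rotation=d["R"],camera_matrix=d["K"])
g=im.min(2).astype(float);print(g[169:184,268:283].astype(int))
u,v=275,176;yy,xx=np.mgrid[v-4:v+5,u-5:u+6];k=np.clip(60-g[v-4:v+5,u-5:u+6],0,None)
p=[(k*xx).sum()/k.sum(),(k*yy).sum()/k.sum()];P=onz("wrist",[p],.064,m)[0];a=np.radians(76.93);print(p,P,P-.024*np.array([np.cos(a),np.sin(a),0]))
E
```

```text
[[ 95  95  95  97  97  98  99  98 138 166 165 165 166 166 165]
 [ 97  97  96  97  97  99  99  99 139 166 165 165 165 166 165]
 [100  95  96  96  98  99  99  97 137 165 165 165 165 166 165]
 [100  95  95  96  94  86  71  63  81 128 157 165 165 166 169]
 [100  98  95  91  76  46  27  25  24  61 121 156 166 170 176]
 [103  98  93  77  42  20  14  13  14  17  53  91 108 115 120]
 [100  95  89  65  18   9  14  12   9  12  28  65  91 104 110]
 [103  95  90  63  27  12  15  14  11  16  19  63  92 107 107]
 [ 76  92  97  72  31  12  14   9   6   6  34  62  75  79  90]
 [ 75  75  83  82  66  39  20  11  26  45  60  70  72  75  75]
 [ 74  73  73  73  68  67  64  64  63  65  69  72  72  75  73]
 [ 90  74  73  73  73  73  72  71  70  71  70  73  74  74  75]
 [ 95  73  74  74  76  73  74  75  75  74  72  76  73  74  75]
 [ 74  70  70  69  69  71  69  70  70  69  69  69  69  70  69]
 [ 70  71  69  69  71  67  68  68  69  68  66  68  68  68  68]]
[np.float64(274.9519230769231), np.float64(175.62912087912088)] [0.49490015 0.1975529  0.064     ] [0.48947276 0.17417464 0.064     ]
```

```bash
python3 -m inch '[[[-0.0003,0.001,-0.015,0],[-0.0003,0.001,-0.028,0],[-0.0003,0.001,-0.035,0],[-0.0003,0.001,-0.037,0],[-0.0003,0.001,-0.037,0],[-0.0003,0.001,-0.037,0]]]'; python3 -m inch '[[[0,0,-0.001,0],[0,0,-0.002,0],[0,0,-0.002,0]]]';python3 -m inch '[[[0,0,-0.001,0],[0,0,-0.002,0],[0,0,-0.002,0]]]'; python3 -c "
from h import *;say()"
```

```text
clock: 9.72
tcp_pos: [0.4892, 0.1736, 0.1018]
ee_rot: [[0.226, 0.974, 0.0], [0.974, -0.226, 0.0], [0.0, 0.0, -1.0]]
force: [-1.1, 0.6, -2.3]
width: 0.0136
gripper_force: 30.0
clock: 10.1
tcp_pos: [0.489, 0.1736, 0.0999]
ee_rot: [[0.226, 0.974, -0.0], [0.974, -0.226, -0.0], [-0.0, -0.0, -1.0]]
force: [0.2, -0.3, -2.5]
width: 0.0135
gripper_force: 30.0
clock: 10.48
tcp_pos: [0.489, 0.1736, 0.0982]
ee_rot: [[0.226, 0.974, -0.0], [0.974, -0.226, -0.0], [-0.0, -0.0, -1.0]]
force: [-0.3, -0.3, -2.5]
width: 0.0136
gripper_force: 30.0
t 10.47 tcp [0.489  0.1736 0.0982] yaw_y -13.06 F [-0.3 -0.3 -2.5] M [-0.05 -0.05 -0.02] w 0.0136
```

No force at 2.4 mm below the face, so the pins are in. I'll go to about 5 mm deep.

```bash
python3 -m inch '[[[0,0,-0.001,0],[0,0,-0.002,0],[0,0,-0.003,0],[0,0,-0.003,0],[0,0,-0.003,0],[0,0,-0.003,0]]]'; python3 -c "
from h import *;say()"
```

```text
clock: 11.22
tcp_pos: [0.4891, 0.1736, 0.0959]
ee_rot: [[0.226, 0.974, 0.0], [0.974, -0.226, 0.0], [0.0, 0.0, -1.0]]
force: [-0.5, -0.4, -1.7]
width: 0.0136
gripper_force: 30.0
t 11.22 tcp [0.4891 0.1736 0.0959] yaw_y -13.06 F [-0.5 -0.4 -1.7] M [-0.03 -0.05 -0.05] w 0.0136
```

```bash
python3 -m inch '[[[0,0,0,-0.06],[0,0,0,-0.12],[0,0,0,-0.18],[0,0,0,-0.24],[0,0,0,-0.3],[0,0,0,-0.36],[0,0,0,-0.42],[0,0,0,-0.48]]]'; python3 -c "
from h import *;say()"
```

```text
clock: 12.22
tcp_pos: [0.4893, 0.1736, 0.096]
ee_rot: [[0.569, 0.822, 0.001], [0.822, -0.569, -0.0], [0.0, 0.0, -1.0]]
force: [0.4, 0.3, -2.3]
width: 0.0137
gripper_force: 30.1
t 12.22 tcp [0.4893 0.1736 0.096 ] yaw_y -34.71 F [ 0.4  0.3 -2.3] M [-0.05 -0.2   0.29] w 0.0137
```

```bash
cat > ck.py <<'E'
from h import *
import sys
s=say();sys.exit(0 if abs(s["moment"][2])<0.37 else 1)
E
python3 -m inch '[[[0,0,0,-0.02],[0,0,0,-0.04]]]' >/dev/null && python3 ck.py && python3 -m inch '[[[0,0,0,-0.02],[0,0,0,-0.04]]]' >/dev/null && python3 ck.py && python3 -m inch '[[[0,0,0,-0.02],[0,0,0,-0.04]]]' >/dev/null && python3 ck.py && python3 -m inch '[[[0,0,0,-0.02],[0,0,0,-0.04]]]' >/dev/null && python3 ck.py && python3 -m inch '[[[0,0,0,-0.02],[0,0,0,-0.04]]]' >/dev/null && python3 ck.py && python3 -m inch '[[[0,0,0,-0.02],[0,0,0,-0.04]]]' >/dev/null && python3 ck.py && python3 -m inch '[[[0,0,0,-0.02],[0,0,0,-0.04]]]' >/dev/null && python3 ck.py && python3 -m inch '[[[0,0,0,-0.02],[0,0,0,-0.04]]]' >/dev/null && python3 ck.py
```

```text
t 12.47 tcp [0.4892 0.1736 0.096 ] yaw_y -36.46 F [ 0.9  1.4 -2.9] M [ 0.03 -0.21  0.25] w 0.0135
t 12.72 tcp [0.4892 0.1736 0.096 ] yaw_y -38.3 F [ 0.9 -0.1 -2.2] M [ 0.05 -0.27  0.28] w 0.0132
t 12.97 tcp [0.4891 0.1736 0.096 ] yaw_y -40.11 F [ 0.9  0.4 -2.5] M [ 0.06 -0.35  0.19] w 0.0135
t 13.22 tcp [0.4891 0.1736 0.096 ] yaw_y -41.91 F [ 1.7  0.1 -2.7] M [ 0.08 -0.33  0.27] w 0.0136
t 13.47 tcp [0.4891 0.1736 0.0959] yaw_y -43.71 F [ 1.6 -0.2 -2.8] M [ 0.06 -0.38  0.26] w 0.0136
t 13.72 tcp [0.4891 0.1736 0.0959] yaw_y -45.51 F [ 2.6  0.2 -2.6] M [ 0.02 -0.44  0.27] w 0.0136
t 13.97 tcp [0.4891 0.1736 0.0959] yaw_y -47.31 F [ 2.9  1.3 -1.6] M [ 0.06 -0.43  0.22] w 0.0136
t 14.22 tcp [0.4891 0.1736 0.096 ] yaw_y -49.11 F [ 1.7  0.4 -1.8] M [ 0.02 -0.41  0.26] w 0.0136
```

```bash
python3 -m inch '[[[0.0003,0,0,-0.02],[0.0003,0,0,-0.04]]]' >/dev/null && python3 ck.py && python3 -m inch '[[[0,0,0,-0.02],[0,0,0,-0.04]]]' >/dev/null && python3 ck.py && python3 -m inch '[[[0,0,0,-0.02],[0,0,0,-0.04]]]' >/dev/null && python3 ck.py && python3 -m inch '[[[0,0,0,-0.02],[0,0,0,-0.04]]]' >/dev/null && python3 ck.py && python3 -m inch '[[[0,0,0,-0.02],[0,0,0,-0.04]]]' >/dev/null && python3 ck.py && python3 -m inch '[[[0,0,0,-0.02],[0,0,0,-0.04]]]' >/dev/null && python3 ck.py && python3 -m inch '[[[0,0,0,-0.02],[0,0,0,-0.04]]]' >/dev/null && python3 ck.py && python3 -m inch '[[[0,0,0,-0.02],[0,0,0,-0.04]]]' >/dev/null && python3 ck.py && python3 -m inch '[[[0,0,0,-0.02],[0,0,0,-0.04]]]' >/dev/null && python3 ck.py && python3 -m inch '[[[0,0,0,-0.02],[0,0,0,-0.04]]]' >/dev/null && python3 ck.py
```

```text
t 14.47 tcp [0.4892 0.1736 0.0959] yaw_y -50.91 F [ 1.5  0.3 -0.7] M [ 0.12 -0.29  0.21] w 0.0138
t 14.72 tcp [0.4893 0.1736 0.0959] yaw_y -52.71 F [ 2.2  0.2 -1.8] M [ 0.02 -0.38  0.2 ] w 0.0134
t 14.97 tcp [0.4893 0.1736 0.096 ] yaw_y -54.51 F [ 1.3 -0.2 -1.7] M [ 0.01 -0.32  0.27] w 0.0136
t 15.22 tcp [0.4893 0.1736 0.0959] yaw_y -56.31 F [ 2.3  0.8 -1.9] M [ 0.06 -0.35  0.24] w 0.0138
t 15.47 tcp [0.4893 0.1736 0.0959] yaw_y -58.12 F [ 2.1  0.6 -0.8] M [ 0.04 -0.37  0.34] w 0.0135
t 15.72 tcp [0.4893 0.1736 0.0959] yaw_y -59.92 F [ 1.8  1.  -2. ] M [ 0.04 -0.34  0.28] w 0.0135
t 15.97 tcp [0.4893 0.1736 0.0959] yaw_y -61.72 F [ 2.4  0.1 -1.5] M [-0.   -0.34  0.26] w 0.0136
t 16.23 tcp [0.4893 0.1736 0.0959] yaw_y -63.52 F [ 2.6  0.2 -1.8] M [ 0.05 -0.37  0.23] w 0.0131
t 16.48 tcp [0.4893 0.1736 0.0959] yaw_y -65.32 F [ 2.4  0.7 -1.5] M [ 0.05 -0.39  0.23] w 0.0136
t 16.73 tcp [0.4893 0.1736 0.0959] yaw_y -67.11 F [ 2.7  0.3 -1.6] M [ 0.07 -0.41  0.25] w 0.0136
```

```bash
python3 -m inch '[[[0.0003,0,0,-0.02],[0.0003,0,0,-0.04]]]' >/dev/null && python3 ck.py && python3 -m inch '[[[0,0,0,-0.02],[0,0,0,-0.04]]]' >/dev/null && python3 ck.py && python3 -m inch '[[[0,0,0,-0.02],[0,0,0,-0.04]]]' >/dev/null && python3 ck.py && python3 -m inch '[[[0,0,0,-0.02],[0,0,0,-0.04]]]' >/dev/null && python3 ck.py && python3 -m inch '[[[0,0,0,-0.02],[0,0,0,-0.04]]]' >/dev/null && python3 ck.py && python3 -m inch '[[[0,0,0,-0.02],[0,0,0,-0.04]]]' >/dev/null && python3 ck.py && python3 -m inch '[[[0,0,0,-0.02],[0,0,0,-0.04]]]' >/dev/null && python3 ck.py && python3 -m inch '[[[0,0,0,-0.02],[0,0,0,-0.04]]]' >/dev/null && python3 ck.py && python3 -m inch '[[[0,0,0,-0.02],[0,0,0,-0.04]]]' >/dev/null && python3 ck.py && python3 -m inch '[[[0,0,0,-0.02],[0,0,0,-0.04]]]' >/dev/null && python3 ck.py
```

```text
t 16.98 tcp [0.4895 0.1736 0.0959] yaw_y -68.91 F [ 2.  -0.1 -0.8] M [-0.02 -0.3   0.36] w 0.0136
t 17.23 tcp [0.4895 0.1736 0.0959] yaw_y -70.69 F [ 1.7  0.4 -1.3] M [ 0.12 -0.23  0.6 ] w 0.0133
```

```bash
python3 -m inch '[[[0,0,0,0],[0,0,0,0],[0,0,0,0]]]' >/dev/null; python3 ck.py; python3 -m inch '[[[0,0,0,-0.004],[0,0,0,-0.004],[0,0,0,-0.004]]]' >/dev/null; python3 ck.py
```

```text
t 17.6 tcp [0.4895 0.1736 0.0959] yaw_y -70.65 F [ 1.6  0.9 -0.7] M [ 0.08 -0.27  0.55] w 0.0135
t 17.98 tcp [0.4895 0.1736 0.0959] yaw_y -70.83 F [ 0.   1.3 -0.4] M [ 0.06 -0.24  0.61] w 0.0141
```

Torque holds at 0.55–0.6 N m against the stop, so the ring is home. I'll relieve the torque, then withdraw.

```bash
python3 -m inch '[[[0,0,0,0.01],[0,0,0,0.02],[0,0,0,0.02]]]' >/dev/null; python3 ck.py; python3 -m inch '[[[0,0,0,0.01],[0,0,0,0.02],[0,0,0,0.02]]]' >/dev/null; python3 ck.py
```

```text
t 18.35 tcp [0.4895 0.1736 0.0959] yaw_y -69.94 F [ 1.2  1.  -0.8] M [ 0.01 -0.2   0.48] w 0.0134
t 18.73 tcp [0.4895 0.1736 0.0959] yaw_y -69.04 F [ 1.8  0.2 -0.9] M [ 0.05 -0.23  0.35] w 0.0138
```

```bash
python3 -m inch '[[[0,0,0,0.02],[0,0,0,0.04],[0,0,0,0.04]]]' >/dev/null; python3 ck.py; python3 -m inch '[[[0,0,0,0.01],[0,0,0,0.02],[0,0,0,0.02]]]' >/dev/null; python3 ck.py
```

```text
t 19.1 tcp [0.4893 0.1736 0.0958] yaw_y -67.24 F [-0.4 -0.1 -1.6] M [ 0.02 -0.21  0.06] w 0.0135
t 19.48 tcp [0.4894 0.1736 0.0958] yaw_y -66.33 F [-0.3  0.  -1.7] M [-0.01  0.02 -0.05] w 0.0136
```

```bash
python3 -m inch '[[[0,0,0.003,0],[0,0,0.007,0],[0,0,0.015,0],[0,0,0.03,0],[0,0,0.06,0],[0,0,0.1,-0.05],[0,0,0.13,-0.15],[0.005,-0.04,0.13,-0.187]]]' && python3 -m inch '[[[0.008,-0.07,0,0],[0.016,-0.14,0,0],[0.024,-0.21,0,0],[0.032,-0.28,0,0],[0.04,-0.34,0,0],[0.045,-0.385,0,0],[0.045,-0.385,0,0],[0.045,-0.385,0,0]]]'; python3 -m inch '[[[0,0,-0.03,0],[0,0,-0.05,0],[0,0,-0.05,0],[0,0,-0.05,0]]]' ; python3 - <<'E'
from h import *
s=say();R=np.array(s["ee_rot"]);T=np.array(s["tcp_pos"])
im,m,r=stand_fit();print(r)
tip=T+R[:,2]*.0366
B=[tip+R@[.03,sy,-.017] for sy in (.007,-.007)]+[tip+R@[.03,sy,-.007] for sy in(.007,-.007)]
print(proj("wrist",B,m));t=np.radians(15.25);x=np.array([np.cos(t),np.sin(t),0]);y=np.array([-x[1],x[0],0]);c=np.array([.5292,-.1665,.03])
print("slot corners",proj("wrist",[c+.032*x+.009*y,c+.032*x-.009*y],m),"stand far", proj("wrist",[c+.115*x+.025*y,c+.115*x-.025*y],m))
u,v=proj("wrist",[tip+.02*x],m)[0];x0,y0=int(u)-60,int(v)-80;print(x0,y0);cv2.imwrite("pics/w5c.png",cv2.resize(im[y0:y0+120,x0:x0+120],(600,600),interpolation=cv2.INTER_CUBIC)[...,::-1])
E
```

```text
clock: 20.48
tcp_pos: [0.4943, 0.1424, 0.2026]
ee_rot: [[0.964, 0.264, 0.005], [0.264, -0.964, 0.001], [0.005, 0.001, -1.0]]
force: [0.8, 0.2, -2.4]
width: 0.0139
gripper_force: 30.0
clock: 21.48
tcp_pos: [0.5295, -0.1657, 0.2004]
ee_rot: [[0.965, 0.263, 0.0], [0.263, -0.965, 0.0], [0.0, -0.0, -1.0]]
force: [-0.2, -0.4, -2.0]
width: 0.0138
gripper_force: 30.0
clock: 21.98
tcp_pos: [0.5299, -0.1663, 0.1607]
ee_rot: [[0.965, 0.263, 0.001], [0.263, -0.965, -0.001], [0.001, 0.001, -1.0]]
force: [-0.0, -0.7, -2.6]
width: 0.0136
gripper_force: 30.0
t 21.98 tcp [ 0.5299 -0.1663  0.1607] yaw_y -74.73 F [-0.  -0.7 -2.6] M [ 0.04  0.05 -0.03] w 0.0136
((562.587890625, -157.40646362304688), (158.60107421875, 49.36838150024414), 15.329266548156738)
[[287.14182115 184.25844137]
 [264.8011737  184.25114921]
 [286.58302244 180.49436581]
 [265.25091284 180.48689363]]
slot corners [[266.1215184  154.45466445]
 [284.91964675 154.4678771 ]] stand far [[248.68546311  67.85445812]
 [302.52060685  67.93140677]]
215 112
```

View pics/w5c.png

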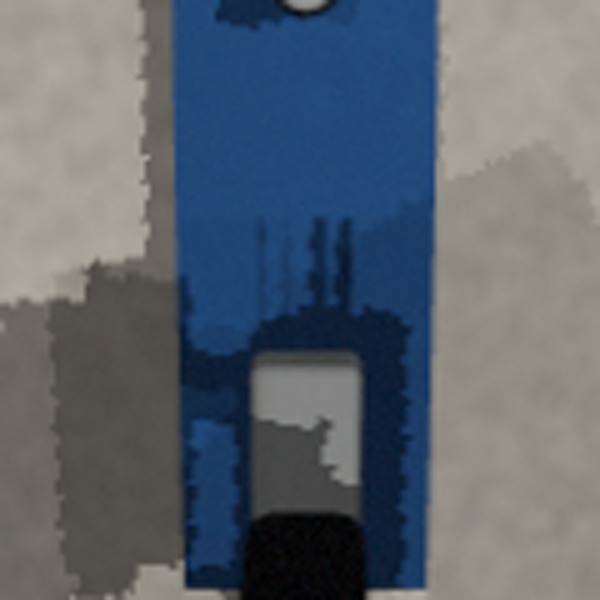

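The bar is still square in the grip: columns 265–287, row 184.6, as predicted. It lines up with the stand, so I'll lower it.

```bash
python3 -m inch '[[[-0.0006,-0.0003,-0.03,0],[-0.0006,-0.0003,-0.07,0],[-0.0006,-0.0003,-0.1,0],[-0.0006,-0.0003,-0.11,0],[-0.0006,-0.0003,-0.11,0],[-0.0006,-0.0003,-0.11,0]]]'>/dev/null; python3 ck.py; python3 -m inch '[[[0,0,-0.004,0],[0,0,-0.008,0],[0,0,-0.011,0],[0,0,-0.011,0]]]' >/dev/null; python3 ck.py; python3 -m inch '[[[0,0,-0.004,0],[0,0,-0.008,0],[0,0,-0.012,0],[0,0,-0.012,0]]]' >/dev/null; python3 ck.py
```

```text
t 22.77 tcp [ 0.5297 -0.1669  0.0731] yaw_y -74.75 F [ 0.5  1.3 -2.2] M [-0.03  0.03 -0.02] w 0.0134
t 23.27 tcp [ 0.529  -0.1666  0.0629] yaw_y -74.75 F [-0.4 -1.  -1.8] M [-0.01 -0.03  0.04] w 0.0136
t 23.77 tcp [ 0.5289 -0.1665  0.0532] yaw_y -74.75 F [-0.5  0.7 -2.3] M [-0.02 -0.01  0.03] w 0.0134
```

```bash
python3 -m inch '[[[0,0,-0.002,0],[0,0,-0.004,0],[0,0,-0.0044,0],[0,0,-0.0044,0]]]' >/dev/null; python3 ck.py; python3 -m inch '[[[0,0,0,0],[0,0,0,0],[0,0,0,0]]]' 40 >/dev/null; python3 ck.py; python3 -m inch '[[[0,0,0.03,0],[0,0,0.08,0],[0,0,0.13,0],[0,0,0.18,0],[0,0,0.19,0],[0,0,0.19,0]]]' >/dev/null; python3 - <<'E'
from h import *
say();im,m,r=stand_fit()
u,v=275,170;x0,y0=215,90;cv2.imwrite("pics/w6c.png",cv2.resize(im[y0:y0+140,x0:x0+140],(600,600),interpolation=cv2.INTER_CUBIC)[...,::-1])
E
```

```text
t 24.27 tcp [ 0.5291 -0.1666  0.05  ] yaw_y -74.75 F [ 0.2  0.8 -2.5] M [-0.01 -0.04 -0.  ] w 0.0133
t 24.65 tcp [ 0.5291 -0.1667  0.0502] yaw_y -74.75 F [-0.2 -0.3  0.2] M [-0.02  0.04  0.  ] w 0.0394
t 25.4 tcp [ 0.5289 -0.1665  0.2014] yaw_y -74.75 F [-1.   0.1 -0.2] M [ 0.02  0.   -0.04] w 0.0401
```

View pics/w6c.png

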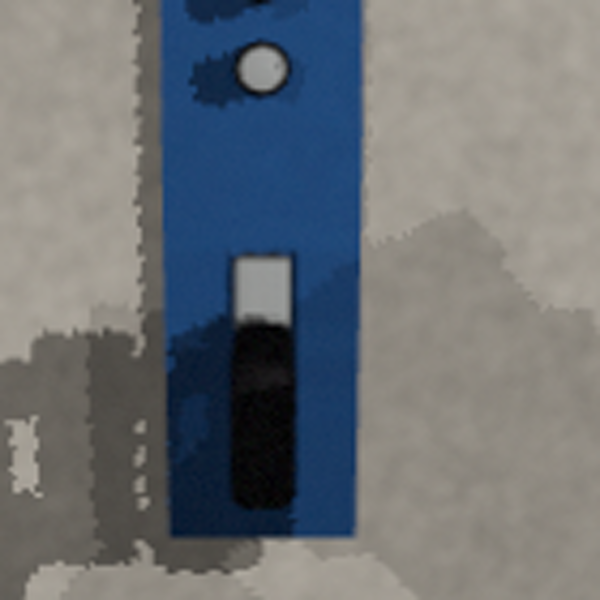

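The spanner is seated flush and upright in its slot: bar at crop (263,290), grip to (263,505). The fingers are clear, so I'm handing the job in.

```bash
python3 -c "
from plant import arm;print(arm.finish_job())"
```

```text
the job is handed in; nothing more can be done
None
```

I turned the ring clockwise about 1.0 rad to its stop (torque held near 0.6 N m), stood the spanner back in its slot, and handed the job in at about 25 s; the hand-in gave no pass/fail verdict.

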